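# Uncover the sockets of the gel power supply

### The job

Open the socket bay of the gel-tank power supply: press the snap tab next to the sliding cover fully in from above, then push the released cover along its guides, over the tab, until the socket bay is completely uncovered. Push it only, never lift it: it must end lying flat in its guides, with the tab left pressed in; leave the things standing around where they are.

Things in the scene. Friction and masses are not known exactly. Their poses are not given: they have to be found in the camera images.
- supply: white bench power supply fixed on the bench, 170 (x) x 260 (y) x 70 mm high to its flat top deck. Origin: centre of its underside; z up; grey front panel towards its -x. Guides on the deck run along its y, centred on x = 0; the cover slides in them along +y, off its seat at the -y end. With the cover gone the socket bay is open: 48 (x) x 52 (y) mm, 25 mm deep, y -96 to -44 mm
- bay (a point): centre of the socket bay's mouth, on the supply at x = 0, y = -70, z = 70 mm (deck level)
- cover: loose flat grey cover plate, 76 (x) x 80 (y) x 5 mm, about 0.12 kg, axes along the supply's. Origin: centre of its underside, at first about x = 0, y = -70, z = 74 mm in the supply's frame. The raised tab lets it move only 2 mm; released, it slides on its runners with 2 N or less for up to 110 mm towards +y, to an end wall. The bay is clear after 66 mm
- rib (a point): on the cover: middle of the -y face (the face to push) of its upright cross rib, 86.5 mm above the bench. Rib: 50 mm long (x), 7 mm thick, rising 15 mm from the plate's top (top 94 mm above the bench); 45 mm of flat plate lie behind it (-y), its top 79 mm above the bench. Two small gussets lean on its +y side
- tab (a joint): travel of the snap tab in m: 0 = fully up (blocks the cover), 0.011 = fully in, at its stop. Slides straight down at about 4 to 6 N with no spring: it stays where it is left. From about 0.009 the cover passes over it
- tab_top (a point): centre of the flat top of the tab, a grey ribbed 40 x 40 mm block between the guides, 2 mm from the seated cover's +y edge, at x = 0, y = -8 mm of the supply. Top 82 mm above the bench when up, 71 mm when fully in (deck 70). The point moves with the tab
- guide_end (a point): on the supply: middle of the top of the guides' +y end wall, x = 0, y = 84, z = 81 mm. The guides: aluminium side walls 79 mm apart inside, 11 mm high above the deck; inside them 4 mm high runners carry the cover. Only over the seat (y -120 to -24 mm) lips reach 4 mm over the cover's side edges, top 14 mm above the deck, 68 mm open between them. End walls 11 mm high at y = -112 and +80 mm
- rack: bystander: loose yellow microtube rack, 68 x 190 x 30 mm, on the far (+x) side of the supply. Origin: centre of its underside
- flask: bystander: loose glass flask with cork, 66 mm wide, 106 mm high, beside the supply. Origin: centre of its underside
- jar: bystander: loose lidded jar, 54 mm wide, 75 mm high, beside the supply. Origin: centre of its underside
- beaker: bystander: loose open beaker, 64 mm wide, 80 mm high, beside the supply. Origin: centre of its underside
There are look-alikes about, which are no part of the job. There is more than one size of the cover; the one meant has the size given above.

How it is judged (in metres and radians):
On the way, in this order (a step that is already met when the one before it is completed fails the run):
1. the tab is pressed fully in while the cover is still on its seat (value of joint tab above 0.0092 m and y of cover in the frame of supply below -0.05 m), for 0.1 s.
2. the cover is pushed along its guides until the bay is uncovered (y of cover in the frame of supply above -0.008 m and z of cover in the frame of supply between 0.068 and 0.08 m), for 0.2 s.
At the end, for the whole second after the job is handed in: the cover lies at rest, flat (within 0.08 rad) and straight in its guides on the supply, moved at least 62 mm from its seat so that the bay is open; the tab is still pressed in (above 8.5 mm) (all of step 2 and angle between cover's own z axis and vertical below 0.08 rad and angle between the y axis of cover and the y axis of supply, either way round below 0.12 rad and linear speed of cover below 0.01 m/s and value of joint tab above 0.0085 m); the robot touches nothing.
It fails at once if the cover is lifted more than 9 mm off its runners (z of cover in the frame of supply above 0.083 m).
It fails at once if the yellow microtube rack is moved more than 20 mm or tipped (distance of rack from where it was at the start of the episode above 0.02 m or angle between rack's own z axis and vertical above 0.3 rad).
It fails at once if the corked flask is moved more than 20 mm or tipped (distance of flask from where it was at the start of the episode above 0.02 m or angle between flask's own z axis and vertical above 0.3 rad).
It fails at once if the jar is moved more than 20 mm or tipped (distance of jar from where it was at the start of the episode above 0.02 m or angle between jar's own z axis and vertical above 0.3 rad).
It fails at once if the beaker is moved more than 20 mm or tipped (distance of beaker from where it was at the start of the episode above 0.02 m or angle between beaker's own z axis and vertical above 0.3 rad).
It also fails if it takes over 42 s, if anything falls off the work surface, if the arm or the gripper's body presses on something with over 40 N, if the wrist force passes 120 N, or if a joint passes its speed limit or range.

### The arm

A 6-joint arm with a two-finger parallel gripper is mounted at the origin on the work surface. World frame = base frame: x ahead of the robot, y to its left, z up, the work surface at z = 0. Lengths are in m, angles in degrees, forces in N, time in s.
With the tool pointing down it reaches from about 0.375 to 0.9 m from the base axis. Payload 3.1 kg.
Tool frame: the origin (TCP) lies between the finger pads; the fingertips stand 17 mm ahead of it and the grasp point (between the pads) lies 2 mm behind it (arm.finger_overhang is the distance from the TCP to the fingertips, in m); z points along the fingers, x is the direction in which the jaws open and shut, and the axes are right-handed (so a half turn about z gives the same grasp; the last joint's range is limited). The gripper opens to 87 mm and grips with 3 to 60 N. Pads are 19 mm wide; open, the fingers measure 117 mm over their backs; the gripper's body (75 mm by 190 mm) begins 51 mm behind the grasp point.
Start: joints at [-74.914, 30.224, 82.088, -0, 67.689, -10.227], TCP at [0.267, -0.565, 0.24] pointing down, gripper open.
Joint ranges: [-176.69, 176.69], [-43.24, 126.21], [12.49, 139.97], [-82, 262], [0, 151.66], [-163.58, 163.58]. Speed limits (degrees/s): [159.86, 159.86, 180, 180, 180, 180].

### API

Orientations are given as [roll, pitch, yaw] about the fixed x, y, z axes, in that order (R = Rz(yaw) Ry(pitch) Rx(roll)).
In Python, from plant import arm gives the robot as it stands. The module is installed in compiled form; this text tells all that it offers.
- The arm moves only by the tool apply_moves, never from a script. Its argument "increments" is one flat list of numbers, 7 for each row, row after row: the shift along the tool's x, y, z in cm, then the turn, a rotation vector about the tool's x, y, z in rad, then the closure, from 0 (fully open) to 1 (shut). A call has 1 to 20 rows; each row shifts and turns the pose as measured when the row begins, along the tool's axes as they then stand; what a row does not reach is not made up. A row lasts 1/8 s, in which the tool goes at most 62.5 mm and 10.7 degrees, less where a joint would pass 70% of its speed; a pose out of reach is approached as far as the arm can. A call with a gripper value outside its range is refused whole. The fingers move at their own pace and stop on an object; "grip_force" is the grip in N (left out, the last holds). Time passes only in rows, so rows that do not move let the fingers close. It gives the time, the measured TCP pose, the force and the opening at its end, in the units of the state.
- arm.read_state(): the state, without advancing time (a new reading comes with each control period).
- arm.get_image(name): name is "side" or "top" or "wrist"; returns a dict with "frame" (420x560x3 uint8, red, green, blue), "camera_matrix" (3x3 intrinsics, pixels), "camera_from_world" (4x4, takes a point from world to camera coordinates). Camera axes: x right, y down, z forward; pixel columns grow to the right and rows downward; lengths in m; the calibration is good to about 2 mm. A picture is of the moment at which its call begins. There is no depth.
- arm.sign_off(): hands the job in, once; it reports no verdict.
The state is a dict: "time_s": time; "joint_pos": joint angles; "qvel": joint speeds; "joint_torque": joint torques, N m; "tcp_pos": TCP position; "orientation": TCP orientation; "force": force on the tool from outside, world axes, zero at the start; "ft_torque": the same for the moment, N m; "finger_gap": finger opening in m.
Only numpy, scipy, OpenCV 4.12 (cv2) and the standard library are available. Lean on these libraries where they do the work, as an engineer would, in place of code of your own. Each camera call takes 0.05 s, during which the arm holds its last target. There are 200 camera calls.

## Working session

There is one attempt and no reset: what is moved stays moved. The work goes in short steps, Python scripts to look and compute and a tool call to move; the robot and the scene stay as the last step left them, time stands still between calls to the robot, and variables do not carry over. Pictures are saved under pics/ and viewed, about 8 in all and at most 12, crops included, and the job is handed in when it is done.

Besides the shell and the picture viewer there is one more tool, called after "Request:" as name(argument=value, ...) on one line, values as JSON. apply_moves: Moves the arm, as the interface text tells. Its arguments: {"type":"object","properties":{"increments":{"type":"array"},"grip_force":{"type":"number"}},"required":["increments"]}

```bash
mkdir -p pics; python3 - <<'E'
from plant import arm
import cv2,numpy as np
for n in("top","side"):
    d=arm.get_image(n);cv2.imwrite(f"pics/{n}0.png",cv2.cvtColor(d["frame"],cv2.COLOR_RGB2BGR))
    np.savez(f"{n}0.npz",**d)
    print(n,d["camera_matrix"].tolist(),d["camera_from_world"].round(4).tolist())
print(arm.read_state())
E
```

```text
top [[456.683439708164, 0.0, 280.67851306793307], [0.0, 456.683439708164, 216.7487342969372], [0.0, 0.0, 1.0]] [[-0.0212, -0.9998, -0.0043, 0.0642], [-0.9904, 0.0216, -0.1368, 0.5653], [0.1369, 0.0014, -0.9906, 0.9879], [0.0, 0.0, 0.0, 1.0]]
side [[434.79423354036385, 0.0, 273.70220691784846], [0.0, 434.79423354036385, 204.59697834231676], [0.0, 0.0, 1.0]] [[0.9869, -0.1613, -0.0005, -0.5308], [-0.0908, -0.553, -0.8282, 0.1415], [0.1333, 0.8175, -0.5604, 0.7105], [0.0, 0.0, 0.0, 1.0]]
{'time_s': 0.1, 'joint_pos': array([-7.49137818e+01,  3.02736379e+01,  8.21500287e+01,  2.99746891e-04,
        6.76900093e+01, -1.02268066e+01]), 'qvel': array([-0.02330247, -0.09622885, -0.16889915, -0.12747288, -0.03770238,
       -0.02873989]), 'joint_torque': array([-3.07442751e-04, -4.40984273e+01, -1.77151501e+01,  6.35844539e-02,
        5.33826998e-02, -4.50740629e-05]), 'tcp_pos': array([ 0.26709111, -0.56434935,  0.23866402]), 'orientation': array([-1.79979545e+02,  1.11820676e-01, -6.46870693e+01]), 'force': array([ 0.20239655, -0.35945546,  0.26824053]), 'ft_torque': array([-0.01468881,  0.00693356,  0.03485315]), 'finger_gap': 0.08708755263525936}
```

View pics/top0.png

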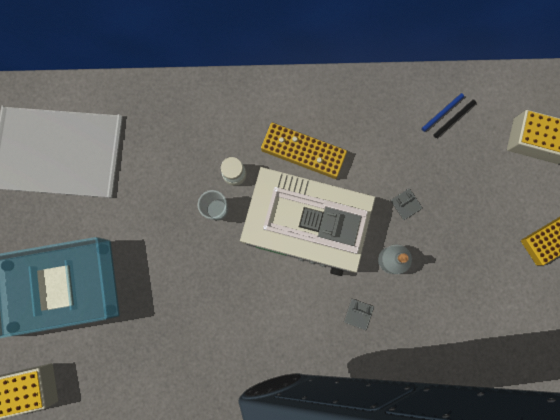

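View pics/side0.png

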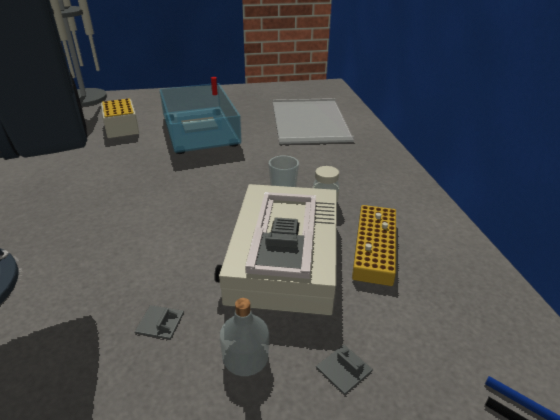

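The top view shows the supply centred near (308,222). The seated cover with its rib is at the right end of the guides, near (343,226), and the ribbed tab is near (312,218). The small plates at (407,204) and (360,314) lie loose on the bench and are look-alikes. The cover meant is the one in the guides, next to the tab. The crop should confirm this.

```bash
python3 - <<'E'
import cv2
a=cv2.imread("pics/top0.png")[160:280,230:390];cv2.imwrite("pics/topc.png",cv2.resize(a,None,fx=5,fy=5,interpolation=cv2.INTER_CUBIC))
a=cv2.imread("pics/side0.png")[180:310,210:350];cv2.imwrite("pics/sidec.png",cv2.resize(a,None,fx=4.5,fy=4.5,interpolation=cv2.INTER_CUBIC))
E
```

```text
(no output)
```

View pics/topc.png

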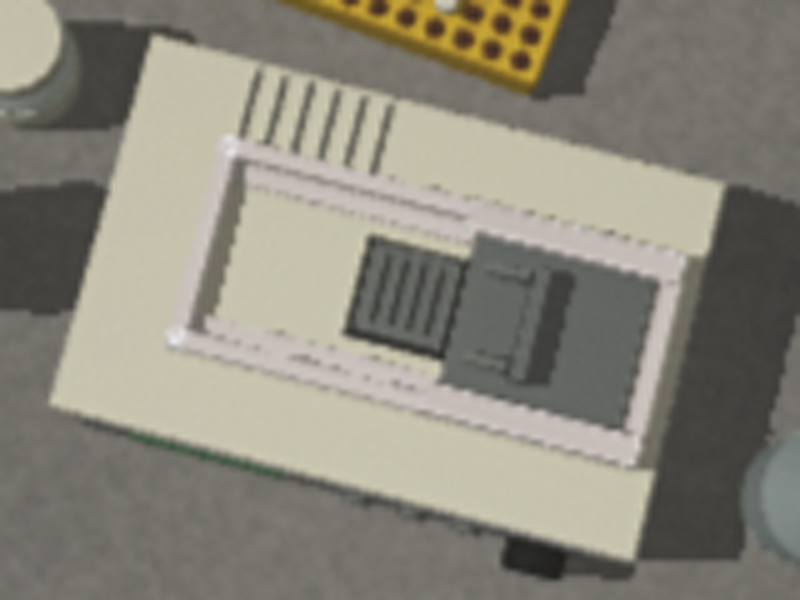

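View pics/sidec.png

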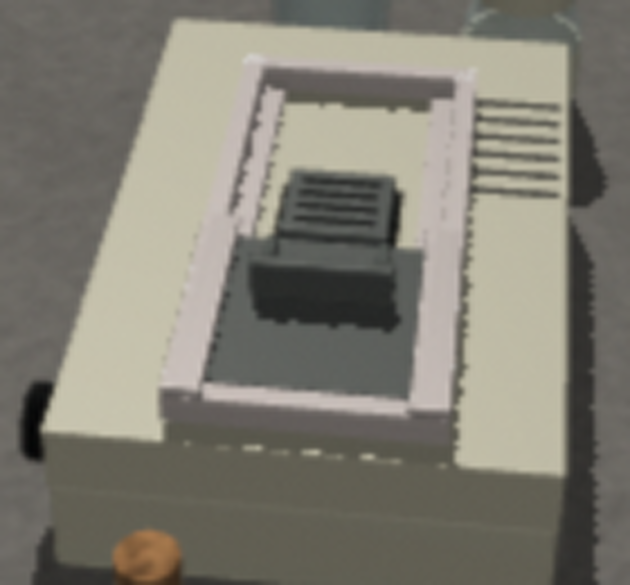

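The crops confirm the cover in the guides: the rib is at about (530,325) in the top crop, the tab at (410,297), and the gussets are on the tab side. The deck corners in the top crop are (155,37), (723,183), (635,560) and (50,405).

```bash
cat > h.py <<'E'
import numpy as np
def proj(d,P):
    P=np.atleast_2d(P);T=d["camera_from_world"];c=P@T[:3,:3].T+T[:3,3];p=c@d["camera_matrix"].T;return p[:,:2]/p[:,2:]
def toW(s,L):
    x,y,a=s;L=np.atleast_2d(L);c,n=np.cos(a),np.sin(a);return L@np.array([[c,n,0],[-n,c,0],[0,0,1]])+[x,y,0]
E
python3 - <<'E'
from h import *
from scipy.optimize import least_squares
t=np.load("top0.npz");s=np.load("side0.npz")
L=np.array([[85,130,70],[85,-130,70],[-85,-130,70],[-85,130,70]])/1e3
# + tab top corners (up), rib top ends, end wall outer top corners not used
pt=(np.array([[155,37],[723,183],[635,560],[50,405]])+.5)/5-.5+[230,160]
ps=(np.array([[570,45],[565,475],[42,433],[175,20]])+.5)/4.5-.5+[210,180]
ft=lambda q:(proj(t,toW(q,L))-pt).ravel();fs=lambda q:(proj(s,toW(q,L))-ps).ravel()
for f in(ft,fs,lambda q:np.r_[ft(q),fs(q)]):
    r=least_squares(f,[.55,0,-.25]);print(r.x.round(4),np.degrees(r.x[2]).round(2),r.fun.round(1))
q=r.x;np.save("q.npy",q)
pts={"tab+y":[0,12,82],"tab-y":[0,-28,82],"ribtop":[0,-70,94],"guide_end":[0,84,81],"ribL":[-25,-70,94],"ribR":[25,-70,94]}
for k,v in pts.items():
    P=toW(q,np.array(v)/1e3);a=proj(t,P)[0];b=proj(s,P)[0];print(k,P.round(4),((a-[230,160]+.5)*5).round(),((b-[210,180]+.5)*4.5).round())
E
```

```text
[ 0.5574 -0.0065 -0.2799] -16.04 [-0.4 -0.3  0.5 -0.  -0.1  0.1  0.   0.2]
[ 0.5562 -0.0086 -0.2832] -16.23 [-0.4  0.   0.1  0.3  0.  -0.3  0.2  0.1]
[ 0.5567 -0.0074 -0.2821] -16.16 [ 0.1 -0.1  0.9  0.4  0.2  0.5  0.4  0.3 -0.4 -0.4  0.3 -0.4  0.4 -0.9
  0.3 -0.3]
tab+y [[0.5601 0.0041 0.082 ]] [367. 285.] [345. 167.]
tab-y [[ 0.549  -0.0343  0.082 ]] [457. 309.] [334. 231.]
ribtop [[ 0.5373 -0.0746  0.094 ]] [555. 330.] [322. 277.]
guide_end [[0.5801 0.0733 0.081 ]] [206. 243.] [362.  67.]
ribL [[ 0.5133 -0.0677  0.094 ]] [541. 387.] [250. 272.]
ribR [[ 0.5613 -0.0816  0.094 ]] [569. 274.] [395. 283.]
```

Request:
apply_moves(increments=[0,0,0,0,0,-0.17,1,0,0,0,0,0,-0.17,1,0,0,0,0,0,-0.17,1,0,0,0,0,0,-0.17,1,0,0,0,0,0,-0.17,1,0,0,0,0,0,0,1], grip_force=20)

```text
time_s: 0.85
tcp_pos: [0.2665, -0.5619, 0.2351]
orientation: [-179.5, 0.3, -14.5]
force: [-0.3, 0.4, 0.4]
finger_gap: 0.0351
```

```bash
cat >> h.py <<'E'
def togo(L):
    from plant import arm
    from scipy.spatial.transform import Rotation as R
    s=arm.read_state();q=np.load("q.npy");r=R.from_euler("xyz",s["orientation"],degrees=True)
    P=toW(q,np.array(L)/1e3)[0];tip=s["tcp_pos"]+r.apply([0,0,arm.finger_overhang])
    want=R.from_euler("xyz",[180,0,np.degrees(q[2])],degrees=True)
    inv=R.from_euler("z",q[2]).inv()
    print("t",round(s["time_s"],2),"tip in supply mm",(inv.apply(tip-[q[0],q[1],0])*1e3).round(1),"shift cm",(r.inv().apply(P-tip)*100).round(2),"turn rad",(r.inv()*want).as_rotvec().round(3),"F supply",inv.apply(s["force"]).round(1),"gap",round(s["finger_gap"],4))
E
python3 -c "
from h import *
togo([0,-7,110])"
```

```text
t 0.85 tip in supply mm [-124.6 -613.3  218.1] shift cm [ 14.27 -60.15  11.26] turn rad [-0.009  0.005  0.029] F supply [-0.4  0.3  0.4] gap 0.0351
```

Request:
apply_moves(increments=[1.2,-5,0,-0.009,0.005,0.028,1,1.2,-5,0,0,0,0,1,1.2,-5,0,0,0,0,1,1.2,-5,0,0,0,0,1,1.2,-5,0,0,0,0,1,1.2,-5,0,0,0,0,1,1.2,-5,0,0,0,0,1,1.2,-5,0,0,0,0,1,1.2,-5,0,0,0,0,1,1.2,-5,0,0,0,0,1,1.2,-5,0,0,0,0,1,0,0,0,0,0,0,1])

```text
time_s: 2.35
tcp_pos: [0.5629, -0.0617, 0.2331]
orientation: [179.9, -0.2, -18.7]
force: [-0.4, -1.4, -0.4]
finger_gap: 0.0005
```

```bash
python3 -c "
from h import *
togo([0,-7,110])"
```

```text
t 2.35 tip in supply mm [ 21.  -50.5 216.1] shift cm [-2.33 -4.27 10.59] turn rad [ 0.002 -0.003 -0.043] F supply [-0.  -1.4 -0.4] gap 0.0005
```

Request:
apply_moves(increments=[-1.2,-2.2,2,0,0,-0.04,1,-1.1,-2.1,2,0,0,0,1,0,0,2,0,0,0,1,0,0,2,0,0,0,1,0,0,1.5,0,0,0,1,0,0,0,0,0,0,1,0,0,0,0,0,0,1])

```text
time_s: 3.22
tcp_pos: [0.5524, -0.0179, 0.1355]
orientation: [179.7, -0.2, -17.2]
force: [0.0, -0.2, -0.2]
finger_gap: 0.0004
```

```bash
python3 - <<'E'
from h import *
togo([0,-7,82])
from plant import arm
import cv2
d=arm.get_image("side");a=cv2.cvtColor(d["frame"],cv2.COLOR_RGB2BGR)[120:320,170:390]
cv2.imwrite("pics/side1.png",cv2.resize(a,None,fx=3,fy=3,interpolation=cv2.INTER_CUBIC))
E
```

```text
t 3.23 tip in supply mm [ -1.2 -11.3 118.5] shift cm [ 0.1  -0.45  3.65] turn rad [ 0.005 -0.003 -0.018] F supply [ 0.1 -0.2 -0.2] gap 0.0004
```

View pics/side1.png

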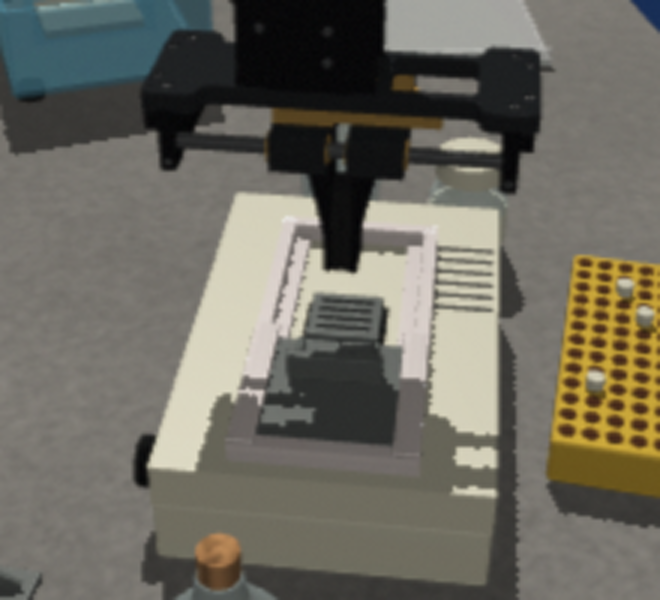

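The fingers are centred over the tab in x, with tip pixels at (340,268) and the tab at (345,315). Next I lower them in small steps.

Request:
apply_moves(increments=[0.1,-0.5,1.2,0.005,0,-0.018,1,0,0,1.2,0,0,0,1,0,0,0.6,0,0,0,1,0,0,0.4,0,0,0,1,0,0,0.4,0,0,0,1,0,0,0.3,0,0,0,1])

```text
time_s: 4.03
tcp_pos: [0.5561, -0.0132, 0.0934]
orientation: [-180.0, -0.3, -16.1]
force: [-0.7, -0.2, 4.3]
finger_gap: 0.0001
```

```bash
python3 -c "
from h import *
togo([0,-7,71])"
```

```text
t 4.03 tip in supply mm [ 1.1 -5.8 76.4] shift cm [-0.11  0.12  0.54] turn rad [-0.001 -0.006  0.002] F supply [-0.6 -0.4  4.3] gap 0.0001
```

Request:
apply_moves(increments=[0,0,0.3,0,0,0,1,0,0,0.3,0,0,0,1,0,0,0.3,0,0,0,1])

```text
time_s: 4.4
tcp_pos: [0.5562, -0.0133, 0.0881]
orientation: [-180.0, -0.4, -16.0]
force: [-7.4, 1.1, 38.3]
finger_gap: 0.0006
```

```bash
python3 -c "
from h import *
togo([0,-7,71])"
```

```text
t 4.4 tip in supply mm [ 1.2 -5.8 71.1] shift cm [-0.12  0.12  0.01] turn rad [-0.    -0.007  0.002] F supply [-7.4 -1.  38.3] gap 0.0006
```

The tab is at its stop: the tip height is 71.1 mm and the force has risen to 38 N. I now back off upwards and move over the plate behind the rib.

Request:
apply_moves(increments=[0,0,-1.5,0,0,0,1,0,0,-2,0,0,0,1,0,0,-1.5,0,0,0,1,0,2.5,0,0,0,0,1,-0.1,2.5,0,0,0,0,1,0,2.5,0,0,0,0,1,0,0.6,0,0,0,0,1,0,0,0,0,0,0,1])

```text
time_s: 5.4
tcp_pos: [0.5335, -0.0923, 0.1396]
orientation: [-179.9, -0.6, -16.0]
force: [0.3, 0.1, 0.3]
finger_gap: 0.0004
```

```bash
python3 - <<'E'
from h import *
togo([0,-85,85])
from plant import arm
import cv2
d=arm.get_image("side");a=cv2.cvtColor(d["frame"],cv2.COLOR_RGB2BGR)[120:320,170:390]
cv2.imwrite("pics/side2.png",cv2.resize(a,None,fx=3,fy=3,interpolation=cv2.INTER_CUBIC))
E
```

```text
t 5.4 tip in supply mm [  1.5 -88.  122.6] shift cm [-0.19 -0.3   3.76] turn rad [-0.001 -0.011  0.003] F supply [0.2 0.1 0.3] gap 0.0004
```

View pics/side2.png

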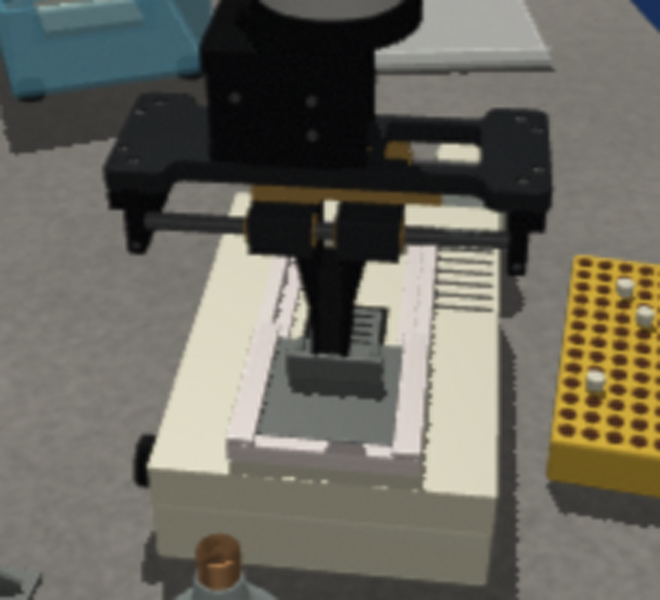

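The tab now sits flush with the cover, at (365,325). The fingertip at (332,352) is above and behind the rib. Next I descend behind the rib.

Request:
apply_moves(increments=[-0.2,-0.1,1.3,0,-0.011,0,1,0,0,1.2,0,0,0,1,0,0,0.8,0,0,0,1,0,0,0.3,0,0,0,1,0,0,0,0,0,0,1])

```text
time_s: 6.08
tcp_pos: [0.5317, -0.0878, 0.0999]
orientation: [-179.9, 0.2, -15.8]
force: [0.3, -0.6, 0.4]
finger_gap: 0.0003
```

```bash
python3 -c "
from h import *
togo([0,-75,85])"
```

```text
t 6.08 tip in supply mm [ -1.7 -84.2  82.9] shift cm [ 0.18 -0.91 -0.21] turn rad [-0.002  0.003  0.006] F supply [ 0.5 -0.5  0.4] gap 0.0003
```

Request:
apply_moves(increments=[0.1,-0.5,-0.2,0,0,0.005,1,0,-0.5,0,0,0,0,1,0,-0.5,0,0,0,0,1,0,-0.5,0,0,0,0,1,0,-0.5,0,0,0,0,1])

```text
time_s: 6.7
tcp_pos: [0.5407, -0.063, 0.103]
orientation: [-179.9, 0.1, -16.1]
force: [-0.4, -0.9, -0.9]
finger_gap: 0.0004
```

```bash
python3 -c "
from h import *
togo([0,0,85])"
```

```text
t 6.7 tip in supply mm [  0.1 -57.9  86. ] shift cm [ 0.   -5.79  0.11] turn rad [-0.001  0.001  0.001] F supply [-0.1 -0.9 -0.9] gap 0.0004
```

Resistance is light at 1 N, so the cover is sliding. I keep pushing.

Request:
apply_moves(increments=[0,-0.6,0.1,0,0,0,1,0,-0.6,0,0,0,0,1,0,-0.6,0,0,0,0,1,0,-0.6,0,0,0,0,1,0,-0.6,0,0,0,0,1,0,-0.6,0,0,0,0,1,0,-0.6,0,0,0,0,1,0,-0.5,0,0,0,0,1,0,-0.4,0,0,0,0,1,0,-0.2,0,0,0,0,1,0,0,0,0,0,0,1])

```text
time_s: 8.07
tcp_pos: [0.5566, -0.0081, 0.1022]
orientation: [-179.9, 0.0, -16.1]
force: [0.9, -0.9, 0.5]
finger_gap: 0.0003
```

```bash
python3 -c "
from h import *
togo([0,2,85])"
```

```text
t 8.07 tip in supply mm [ 0.1 -0.7 85.2] shift cm [-0.01 -0.27  0.02] turn rad [-0.001  0.001  0.002] F supply [ 1.1 -0.7  0.5] gap 0.0003
```

Request:
apply_moves(increments=[0,-0.5,0,0,0,0,1,0,-0.4,0,0,0,0,1,0,-0.2,0,0,0,0,1,0,0,0,0,0,0,1,0,0.6,0,0,0,0,1,0,0.6,0,0,0,0,1,0,0.4,-1,0,0,0,1,0,0,-3,0,0,0,1,0,2,-4,0,0,0,1,0,5,-4,0,0,0,1,0,5,-2,0,0,0,1,0,5,0,0,0,0,1,0,5,0,0,0,0,1,0,0,0,0,0,0,1])

```text
time_s: 9.82
tcp_pos: [0.4932, -0.2326, 0.251]
orientation: [179.9, -0.4, -16.1]
force: [-0.4, 0.8, 0.7]
finger_gap: 0.0006
```

```bash
python3 - <<'E'
from h import *
togo([0,-75,85])
from plant import arm
import cv2
o=[]
for n in("top","side"):
    d=arm.get_image(n);a=cv2.cvtColor(d["frame"],cv2.COLOR_RGB2BGR)
    a=a[130:290,200:400] if n=="top" else a[150:310,190:390]
    o.append(cv2.resize(a,(400*1,320),interpolation=cv2.INTER_CUBIC))
cv2.imwrite("pics/end.png",np.hstack(o))
E
```

```text
t 9.82 tip in supply mm [   1.8 -234.1  234. ] shift cm [ -0.29 -15.94  14.86] turn rad [ 0.002 -0.007  0.   ] F supply [-0.7  0.7  0.7] gap 0.0006
```

View pics/end.png

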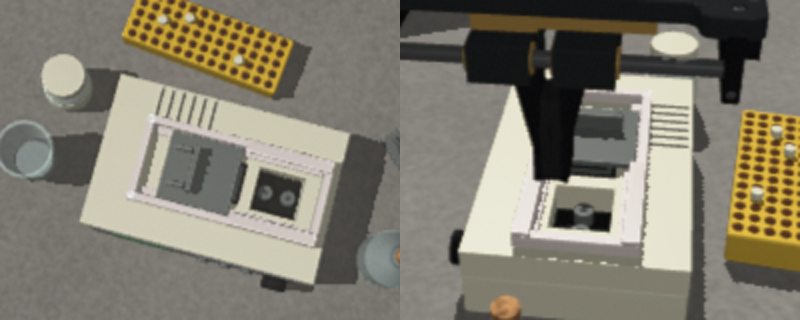

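The end view shows the bay open, with its sockets at (278,193), and the cover flat in the guides at about (200,172). A dark strip of the pressed tab shows at (238,183). The bystanders look unmoved. I check the cover's y numerically.

```bash
python3 - <<'E'
from h import *
from plant import arm
import cv2
q=np.load("q.npy");d=arm.get_image("top")
a=cv2.cvtColor(d["frame"],cv2.COLOR_RGB2BGR)[170:270,240:370]
a=cv2.resize(a,None,fx=6,fy=6,interpolation=cv2.INTER_CUBIC)
def ln(y,z,c):
    p=((proj(d,toW(q,np.array([[-38,y,z],[38,y,z]])/1e3))-[240,170]+.5)*6).astype(int);cv2.line(a,tuple(map(int,p[0])),tuple(map(int,p[1])),c,1)
yc=7+9.5-5   # cover centre if tip stopped at y=7: face +16.5, face is 5 mm +y of centre
ln(yc-40,79,(0,0,255));ln(yc+40,79,(0,0,255));ln(-48,79,(0,255,0));ln(-28,71,(255,0,0))
cv2.imwrite("pics/endc.png",a)
E
```

```text
(no output)
```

View pics/endc.png

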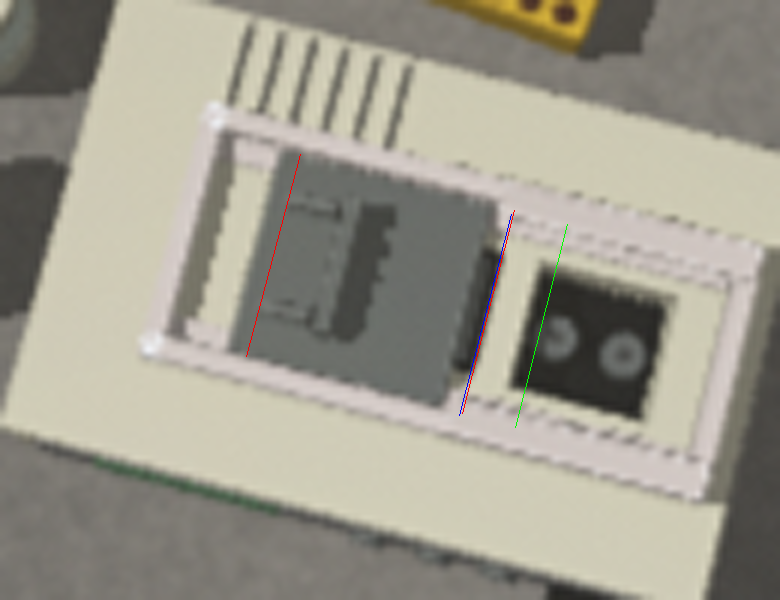

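The cover's edges lie several mm past the red prediction at y = +11 mm, so it is well beyond the −8 mm needed. It still sits short of the end wall, straight in its guides. I hand the job in.

```bash
python3 -c "
from plant import arm
print(arm.sign_off())"
```

```text
the job is handed in; nothing more can be done
None
```

The socket bay is open and the job is handed in. I pressed the tab to its stop with the closed fingers, then pushed the cover by its rib along the guides and backed the arm clear.

- **Tab:** the fingertips reached 71.1 mm above the bench with the force up to 38 N, which matches fully in. In the last picture the cover lies over the tab, with only a strip of it showing.
- **Cover:** the push met about 1 N. The cover ended at about y = +15 to +20 mm, measured by eye against drawn reference lines. That is some 85 to 90 mm from its seat, and it looks straight and flat in its guides.
- **Bystanders and robot:** the rack, jar, beaker and flask look unmoved, and the arm touches nothing. It took about 10 s of the 42 s allowed.

**One disagreement:** the cover stopped several millimetres further on than I predicted from the finger position. The fingers may be thicker than I assumed, or the cover may have coasted a little; it is still short of the end wall. I did not check the cover's height or its being at rest numerically, and the sign-off gave no verdict.

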